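# Shim the rocking photometer

## Robot

A 7-joint arm with a two-finger parallel gripper is mounted at the origin on the work surface. World frame = base frame: x ahead of the robot, y to its left, z up, the work surface at z = 0. Lengths are in m, angles in rad, forces in N, time in s.
With the tool pointing down it reaches from about 0.4 to 0.85 m from the base axis. Payload 10.4 kg.
Tool frame: the origin (TCP) lies between the finger pads; the fingertips stand 14 mm ahead of it and the grasp point (between the pads) lies 5 mm behind it; z points along the fingers, y is the line along which they close (so a half turn about z gives the same grasp; the last joint's range is limited). The gripper opens to 87 mm and grips with 3 to 60 N. Pads are 19 mm wide; open, the fingers measure 117 mm over their backs; the gripper's body (75 mm by 190 mm) begins 51 mm behind the grasp point.
Start: joints at [1.251, 0.332, -0.065, 1.46, 0.022, 1.35, -0.088], TCP at [0.183, -0.598, 0.237] pointing down, gripper open.
Joint ranges: [-2.6, 2.6], [-0.5, 2.12], [-1.47, 1.34], [0.16, 2.42], [-1.27, 4.41], [0.06, 2.06], [-2.6, 2.6]. Speed limits (rad/s): [2.22, 2.22, 2.79, 2.79, 3.14, 3.14, 3.14].

## Interface

Orientations are given as a unit quaternion [x, y, z, w].
In Python, from bench import * gives the robot as it stands.
- The arm moves only by the tool drive_tool, never from a script. Its argument "deltas" is a list of rows, each a list of 7 numbers: the turn, a rotation vector about the tool's x, y, z in degrees, then the shift along the tool's x, y, z in m, then the closure, from -1 (fully open) to 1 (shut). A call has 1 to 12 rows; each row is the pose to reach, as a shift and turn from the pose commanded when the call began, along the tool's axes at that moment; what a row does not reach only later rows make up. A row lasts 1/10 s, in which the tool goes at most 50 mm and 8.59 degrees, less where a joint would pass 70% of its speed; a pose out of reach is approached as far as the arm can. A call with a gripper value outside its range is refused whole. The fingers move at their own pace and stop on an object; "squeeze" is the grip in N (left out, the last holds). Time passes only in rows, so rows that repeat a pose let the fingers close. It gives the time, the measured TCP pose, the force and the opening at its end, in the units of the state.
- read_state(): the state, without advancing time (a new reading comes with each control period).
- camera(name): name is "scene" or "top" or "wrist"; returns (picture, depth): 384x512x3 uint8, red, green, blue; 384x512 float32, m along the optical axis (not along the pixel's ray), 0 where there is no reading.
- camera_params(name): a dict with "K" (3x3 intrinsics, pixels), "R" (3x3) and "t" (3): a world point X has camera coordinates R X + t; the wrist camera has in their place "mount" (4x4, takes a point from camera to tool coordinates, whose origin is the TCP and whose axes are the flange's). Camera axes: x right, y down, z forward; pixel columns grow to the right and rows downward; lengths in m; the calibration is good to about 2 mm. A picture is of the moment at which its call begins: read the wrist's pose just before it. camera_params takes no time and is no camera call.
- close_job(): hands the job in, once; it reports no verdict.
Trained networks look in the newest picture that a camera, given by its name, has taken for a name from the list of things; names that differ only in an ending like _2 or _b are one class to them, and where a whole thing is asked for, a point or a joint stands for the part that bears it (a point fixed in the world has none). Each returns a list of dicts, best first, with "score" (0 to 1); they miss things now and then, are a little off and sometimes report something else, mostly with a low value. They report only what shows in the picture. A call takes as long as a camera call. They do not tell look-alikes from the thing itself.
- outline_of(label, camera): "pixels" (384x512 bool, what is visible of it) and "location" ([column, row] as shares, 0 to 1, of the picture: columns of its width, rows of its height, amid what is visible of it).
- tip_of(label, camera): "location" ([column, row] as shares, 0 to 1, of the picture: columns of its width, rows of its height: a listed point, or the origin of a listed thing).
The state is a dict: "time": time; "joint_positions": joint angles; "joint_vel": joint speeds; "joint_torque": joint torques, N m; "ee_pos": TCP position; "eef_rot": TCP orientation; "ft_force": force on the tool from outside, world axes, zero at the start; "torque": the same for the moment, N m; "width": finger opening in m.
Only numpy, scipy, OpenCV 4.12 (cv2) and the standard library are available. Lean on these libraries where they do the work, as an engineer would, in place of code of your own. Each camera call takes 0.05 s, during which the arm holds its last target. There are 200 camera calls.

## Task

The small bench photometer rocks because its front left foot (seen from the robot) is too short. Slide the shim along the bench, thin end first, under that foot until the raised back block meets the metal lug above the foot and the instrument stands level; then press down with a fingertip on top of that lug to check that it no longer rocks, and move clear. Only push and press: do not pick up or tip the shim or the instrument, do not shove the instrument out of its place, and leave the tube rack, jar and beaker alone.

Things in the scene. Friction and masses are not known exactly. Their poses are not given: they have to be found in the camera images.
- instrument: white photometer, 2 to 3 kg, loose; case 170 (x) x 200 (y) mm, 24 to 55 mm high at the front, 85 at the rear. Origin under its middle, level with the three good feet; x from front to rear, y to its left, z up. Outside the corners (x +-75, y +-122 mm) are 44 mm square lugs on round feet 18 mm wide. The front left foot is 10 mm short: it starts tipped 0.08 rad onto it. Level: z vertical
- lug_top (a point): centre of the top of the front left dark steel lug (44 x 44 x 10 mm), straight above the short foot; 34 mm above the bench when level, 24 mm at the start. The lug's front edge is 22 mm to the instrument's -x of this point
- short_foot (a point): lowest point of the short foot, in the middle of its round end; on the bench at the start, 10 mm above it when level
- shim: white plastic wedge shim, about 120 g, 115 (x) x 56 (y) mm. Origin: centre of its underside; x to the thin end. Block 32 mm high at x -57.5 to -33.5 (push on its upright rear face), flat land 10 mm high to x 2.5, then a ramp down to a 2 mm edge at 57.5. It starts pointing at the short foot within 0.15 rad and 10 mm sideways, tip 15 to 45 mm short of it
- tube_rack: bystander: white rack of 18 sample tubes, 120 x 60 x 63 mm, to the right of the shim; origin under its middle
- jar: bystander: jar with a screw lid, 60 mm in diameter, 75 mm high, to the left of the work; origin under its middle
- beaker: bystander: small clear cup, 56 mm wide, 60 mm high, left of the instrument; origin under its middle
- shim_back (a point): middle of the shim's upright rear face (56 mm wide, 32 mm high), 16 mm above the bench; pushing the shim under the foot takes 5 to 15 N. When the block touches the lug, this face is 46 mm in front of lug_top
Things that resemble listed ones, but are neither listed nor needed, are in the scene too. Leave any blue or green look-alike of the shim alone.

How it is judged:
By the outcome, as a careful person would: the job done as asked, in the order asked, and still so for the second after the job is handed in, with the robot touching nothing.
It also fails if it takes over 45 s, if anything falls off the work surface, if the arm or the gripper's body presses on something with over 40 N, if the wrist force passes 120 N, or if a joint passes its speed limit or range.

## Working session

There is one attempt and no reset: what is moved stays moved. The work goes in short steps, Python scripts to look and compute and a tool call to move; the robot and the scene stay as the last step left them, time stands still between calls to the robot, and variables do not carry over. Pictures are saved under pics/ and viewed, on a budget of 10 in all, crops included, one or two more only if the job needs it, and the job is handed in when it is done.

Besides the shell and the picture viewer there is one more tool, called after "Emit:" as name(argument=value, ...), one argument or row to a line, values as JSON. drive_tool: Moves the arm, as the interface text tells. Its arguments: {"type":"object","properties":{"deltas":{"type":"array"},"squeeze":{"type":"number"}},"required":["deltas"]}

```bash
mkdir -p pics
python3 - <<'E'
from bench import *
import cv2,numpy as np
s=read_state();print({k:np.round(v,3).tolist() for k,v in s.items()})
ims=[]
for c in("scene","top"):
    im,d=camera(c);p=camera_params(c);np.savez(c+".npz",im=im,d=d,K=p["K"],R=p["R"],t=p["t"])
    print(c,np.round(p["K"],1).tolist(),np.round(p["R"],3).tolist(),np.round(p["t"],3))
    K,R,t=map(np.array,(p["K"],p["R"],p["t"]))
    for l in("instrument","lug_top","short_foot","shim","shim_back","tube_rack","jar","beaker"):
        for r in tip_of(l,c)[:3]:
            u=np.array(r["location"])*[512,384]; v,w=int(min(u[1],383)),int(min(u[0],511));z=d[v,w]
            X=R.T@(np.linalg.inv(K)@[u[0]*z,u[1]*z,z]-t)
            print(c,l,round(r["score"],2),u.round(),X.round(3))
    cv2.imwrite(f"pics/{c}.png",cv2.resize(im[...,::-1],(800,600),interpolation=cv2.INTER_CUBIC))
E
```

```text
{'time': 0.0, 'joint_positions': [1.251, 0.333, -0.065, 1.461, 0.022, 1.35, -0.088], 'joint_vel': [-0.002, 0.0, 0.0, 0.001, -0.001, -0.001, 0.0], 'joint_torque': [-0.0, -62.324, 0.025, -38.991, -0.061, 0.04, 0.0], 'ee_pos': [0.183, -0.597, 0.236], 'eef_rot': [0.989, 0.148, -0.0, -0.001], 'ft_force': [0.038, -0.164, -0.055], 'torque': [0.038, 0.05, 0.004], 'width': 0.087}
scene [[380.4, 0.0, 251.1], [0.0, 380.4, 196.1], [0.0, 0.0, 1.0]] [[-0.775, 0.632, -0.016], [0.442, 0.524, -0.728], [-0.452, -0.571, -0.685]] [ 0.411 -0.25   1.383]
scene instrument 0.69 [277. 194.] [0.503 0.085 0.03 ]
scene instrument 0.56 [195. 211.] [0.744 0.036 0.082]
scene short_foot 0.72 [240. 223.] [0.647 0.097 0.02 ]
scene shim 0.84 [283. 170.] [ 0.398 -0.002  0.008]
scene shim 0.77 [264. 209.] [0.556 0.088 0.006]
scene shim 0.73 [246. 137.] [ 0.369 -0.224  0.008]
scene shim_back 0.93 [301. 176.] [0.378 0.057 0.011]
scene shim_back 0.85 [308. 216.] [0.479 0.186 0.004]
scene shim_back 0.85 [270. 297.] [0.739 0.322 0.029]
scene tube_rack 0.58 [232. 169.] [ 0.529 -0.095  0.026]
scene jar 0.92 [296. 245.] [0.595 
[... 210 characters left out ...]
03, -0.069], [0.069, 0.011, -0.998]] [0.034 0.589 1.041]
top instrument 0.65 [283. 136.] [ 0.698 -0.037  0.074]
top lug_top 0.66 [238. 164.] [0.634 0.078 0.023]
top short_foot 0.98 [238. 163.] [0.635 0.078 0.021]
top shim 0.9 [266. 262.] [0.381 0.004 0.013]
top shim 0.78 [349. 266.] [ 0.37  -0.21   0.013]
top shim 0.77 [140. 113.] [0.77  0.341 0.012]
top shim_back 0.88 [246. 260.] [0.384 0.056 0.001]
top shim_back 0.88 [355. 292.] [ 0.308 -0.221  0.031]
top shim_back 0.74 [237. 213.] [0.506 0.078 0.032]
top tube_rack 0.72 [315. 211.] [ 0.511 -0.12   0.042]
top jar 0.61 [179. 190.] [0.563 0.221 0.073]
top jar 0.29 [241. 215.] [0.502 0.069 0.033]
top beaker 0.57 [192. 122.] [0.747 0.203 0.005]
```

View pics/top.png

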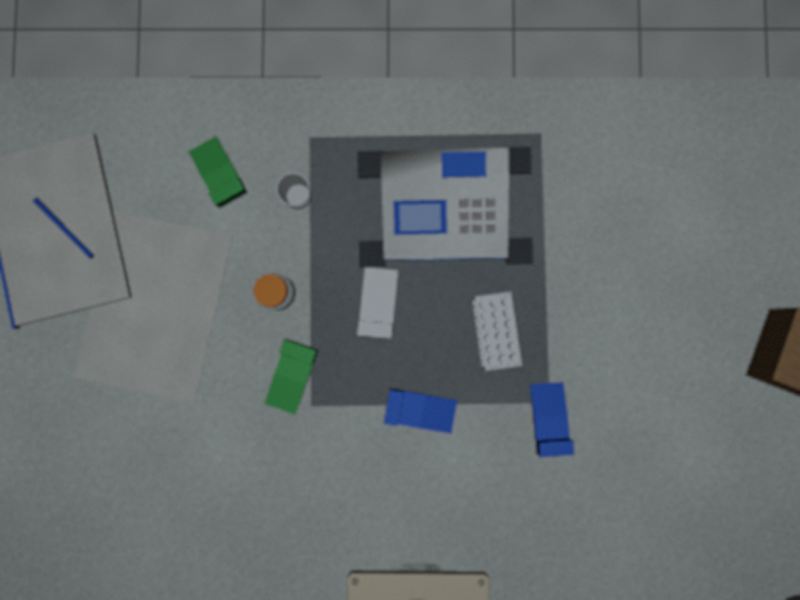

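View pics/scene.png

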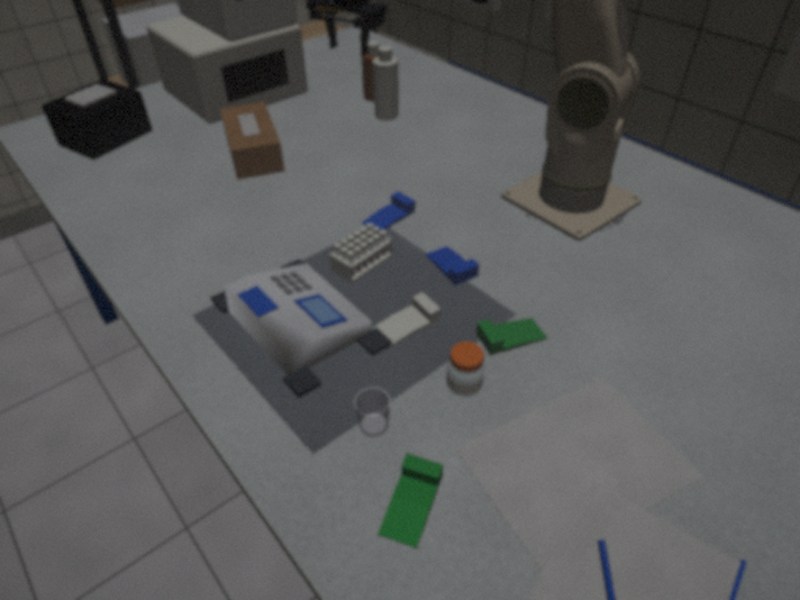

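The top picture (800x600) shows the shim candidates: white at (377,302), blue at (420,411) and (552,420), green at (217,172) and (291,376). Only the white one fits: it lies in front of the front-left lug at (371,253) with its block at the rear (375,330). The scene view agrees. I'll confirm it in a crop and measure.

```bash
cat > meas.py <<'E'
import cv2,numpy as np
def cloud(im,d,K,R,t):
    v,u=np.mgrid[:384,:512]; P=np.stack([(u-K[0,2])*d/K[0,0],(v-K[1,2])*d/K[1,1],d],-1)
    return (P-t)@R          # R.T@(P-t)
def rect(P):
    (c,s,a)=cv2.minAreaRect((P[:,:2]*1000).astype(np.float32)); return np.round(c,1),np.round(s,1),round(a,1)
E
python3 - <<'E'
from meas import *
for c in("top","scene"):
    z=np.load(c+".npz");im=z["im"];X=cloud(im,z["d"],z["K"],z["R"],z["t"])
    val=im.max(-1).astype(int);h=X[...,2];ok=z["d"]>0
    reg=ok&(X[...,0]>.42)&(X[...,0]<.63)&(X[...,1]>.02)&(X[...,1]<.14)
    w=(reg&(val>125)).astype(np.uint8)
    n,lab,st,_=cv2.connectedComponentsWithStats(w);k=1+st[1:,4].argmax();m=lab==k
    P=X[m];print(c,"shim",m.sum(),rect(P),"z",np.percentile(P[:,2],[5,50,95]).round(3))
    B=X[m&(h>.022)];print(" block",len(B),rect(B),B.mean(0).round(4))
    L=ok&(val<60)&(X[...,0]>.58)&(X[...,0]<.70)&(X[...,1]>.03)&(X[...,1]<.13)&(h>.012)
    n,lab,st,_=cv2.connectedComponentsWithStats(L.astype(np.uint8));m=lab==1+st[1:,4].argmax()
    print(" lug",m.sum(),rect(X[m]),X[m].mean(0).round(4))
    ben=ok&(abs(X[...,0]-.45)<.03)&(abs(X[...,1]-.0)<.03)
    print(" bench z",np.median(h[ben]).round(4))
z=np.load("top.npz")["im"]
cv2.imwrite("pics/crop.png",cv2.resize(z[80:250,190:350,::-1],None,fx=3.5,fy=3.5,interpolation=cv2.INTER_CUBIC))
E
```

```text
top shim 902 (array([557.6,  69.5]), array([ 55.8, 113.8]), 84.6) z [0.003 0.01  0.034]
 block 189 (array([512.3,  73.1]), array([54.3, 22.9]), 84.6) [0.5121 0.0731 0.0327]
 lug 235 (array([638.7,  79.5]), array([41.1, 41.9]), 4.2) [0.6378 0.0807 0.0245]
 bench z 0.0015
scene shim 314 (array([564. ,  66.6]), array([52.4, 74.2]), 88.0) z [0.002 0.007 0.01 ]
 block 0 (array([0., 0.]), array([0., 0.]), 0.0) [nan nan nan]
 lug 266 (array([658.7,  80.8]), array([81.6, 47.1]), 0.1) [0.6478 0.0788 0.0221]
 bench z -0.0011<stdin>:9: RuntimeWarning: Mean of empty slice.
  ret = um.true_divide(
```

View pics/crop.png

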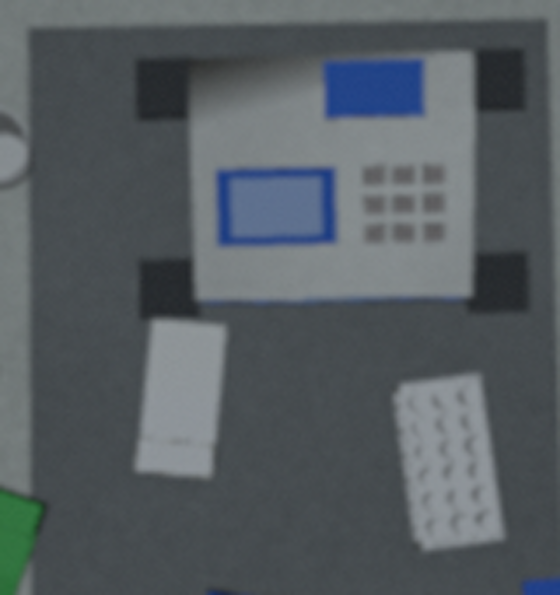

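The crop confirms it: the white wedge has its block at the lower end, about (175,458) in the crop, and its thin end by the front-left lug at (168,288). It points about 0.1 rad to the right of that lug and its axis is about 15 mm to the right, so I'll nudge it from its right side first. Next I move above it and measure again with the wrist camera.

```bash
cat > plan.py <<'E'
import sys,numpy as np
from scipy.spatial.transform import Rotation as Ro
from bench import *
def plan(x,y,z,yaw=0.):
    s=read_state();R=Ro.from_quat(s["eef_rot"])
    T=Ro.from_euler('z',yaw)*Ro.from_quat([1,0,0,0])
    d=R.inv().apply(np.array([x,y,z])-s["ee_pos"])
    print("row turn",np.degrees((R.inv()*T).as_rotvec()).round(2),"shift",d.round(4),"| pos",np.round(s["ee_pos"],4),"F",np.round(s["ft_force"],1),"t",s["time"],"w",round(s["width"],4))
if __name__=="__main__": plan(*map(float,sys.argv[1:]))
E
python3 plan.py 0.53 0.017 0.22
```

```text
row turn [ 1.000e-02 -0.000e+00  1.701e+01] shift [ 0.5118 -0.4863  0.0165] | pos [ 0.1828 -0.5977  0.2366] F [-1.3  0.8  0.7] t 0.9 w 0.0866
```

Emit:
drive_tool(
  deltas=[
    [0,0,8,0.26,-0.24,0.0,1],
    [0,0,8,0.26,-0.24,0.0,1],
    [0,0,8,0.26,-0.24,0.0,1],
    [0,0,8,0.26,-0.24,0.0,1],
    [0,0,8,0.26,-0.24,0.0,1],
    [0,0,8,0.26,-0.24,0.0,1],
    [0,0,17,0.512,-0.486,0.016,1],
    [0,0,17,0.512,-0.486,0.016,1],
    [0,0,17,0.512,-0.486,0.016,1],
    [0,0,17,0.512,-0.486,0.016,1],
    [0,0,17,0.512,-0.486,0.016,1],
    [0,0,17,0.512,-0.486,0.016,1],
  ],
  squeeze=20,
)

```text
time: 2.1
ee_pos: [0.4769, -0.0795, 0.2253]
eef_rot: [1.0, -0.0, 0.001, 0.0]
ft_force: [0.8, -0.5, -0.1]
width: 0.0026
```

```bash
python3 plan.py 0.53 0.017 0.22
```

```text
row turn [ 0.04 -0.06 -0.01] shift [ 0.0531 -0.0965  0.0053] | pos [ 0.4769 -0.0795  0.2253] F [ 0.8 -0.5 -0.1] t 2.1 w 0.0026
```

Emit:
drive_tool(
  deltas=[
    [0,0,0,0.053,-0.096,0.005,1],
    [0,0,0,0.053,-0.096,0.005,1],
    [0,0,0,0.053,-0.096,0.005,1],
    [0,0,0,0.053,-0.096,0.005,1],
    [0,0,0,0.053,-0.096,0.005,1],
    [0,0,0,0.053,-0.096,0.005,1],
  ],
)

```text
time: 2.7
ee_pos: [0.5289, 0.0126, 0.22]
eef_rot: [1.0, -0.001, -0.0, 0.001]
ft_force: [0.4, 0.4, 0.2]
width: 0.0002
```

```bash
cat > wrist.py <<'E'
import sys
from meas import *
from bench import *
from scipy.spatial.transform import Rotation as Ro
def wcloud():
    s=read_state();im,d=camera("wrist");p=camera_params("wrist");M=np.array(p["mount"]);K=np.array(p["K"])
    C=cloud(im,d,K,np.eye(3),np.zeros(3))
    R=Ro.from_quat(s["eef_rot"]).as_matrix()
    return im,d,(C@M[:3,:3].T+M[:3,3])@R.T+s["ee_pos"]
if __name__=="__main__":
    im,d,X=wcloud();np.savez("w.npz",im=im,d=d,X=X)
    cv2.imwrite(f"pics/{sys.argv[1]}.png",im[...,::-1])
    print((d>0).mean(),X[d>0].min(0),X[d>0].max(0))
E
python3 wrist.py w1;python3 plan.py 0.55 0.017 0.018
```

```text
0.9956003824869791 [ 0.31945071 -0.30579867 -0.00099627] [0.69496525 0.3298773  0.3271891 ]
row turn [ 0.06 -0.01 -0.15] shift [ 0.021  -0.0044  0.2021] | pos [0.5289 0.0128 0.2201] F [ 0.5 -0.5 -0.3] t 2.75 w 0.0003
```

View pics/w1.png

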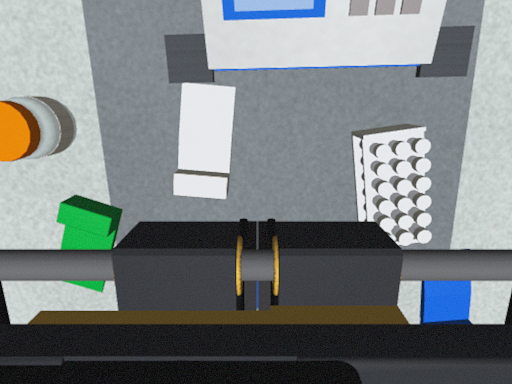

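The wrist view shows the white shim at (205,140) with its block at (201,185), the front-left lug at (188,58), the rack at (395,185) and the jar at (30,130).

```bash
cat > fit.py <<'E'
from meas import *
def fit(f="w.npz"):
    z=np.load(f);im=z["im"].astype(int);X=z["X"];h=X[...,2];v=im.max(-1)
    x,y=X[...,0],X[...,1]
    big=lambda m:(lambda r:r[1]==1+r[2][1:,4].argmax())(cv2.connectedComponentsWithStats(m.astype(np.uint8)))
    sat=im.max(-1)-im.min(-1)
    S=big((v>165)&(sat<40)&(x>.44)&(x<.66)&(y>0.0)&(y<.14)&(h<.045)&(h>-.003)&(z["d"]>0))
    B=big(S&(h>.024)); print("shim",rect(X[S]),"block",rect(X[B]),"z",np.median(h[B]).round(4))
    D=(v<75)&(x>.57)&(x<.70)&(h>.013)&(h<.045)
    for n,q in(("lugL",(y>.03)&(y<.14)),("lugR",(y<-.1)&(y>-.22))):
        m=big(D&q);P=X[m];print(n,m.sum(),"x",np.percentile(P[:,0],[1,50,99]).round(4),"y",np.percentile(P[:,1],[1,50,99]).round(4),rect(P),"z",np.median(P[:,2]).round(4))
    g=(x>.45)&(x<.6)&(abs(y+.01)<.03)&(z["d"]<.5);print("bench",np.median(h[g&(abs(h)<.01)]).round(4))
fit()
E
python3 fit.py
```

```text
Traceback (most recent call last):
  File "fit.py", line 13, in <module>
    fit()
    ~~~^^
  File "fit.py", line 8, in fit
    B=big(S&(h>.024)); print("shim",rect(X[S]),"block",rect(X[B]),"z",np.median(h[B]).round(4))
  File "fit.py", line 5, in <lambda>
    big=lambda m:(lambda r:r[1]==1+r[2][1:,4].argmax())(cv2.connectedComponentsWithStats(m.astype(np.uint8)))
                 ~~~~~~~~~~~~~~~~~~~~~~~~~~~~~~~~~~~~~~^^^^^^^^^^^^^^^^^^^^^^^^^^^^^^^^^^^^^^^^^^^^^^^^^^^^^^
  File "fit.py", line 5, in <lambda>
    big=lambda m:(lambda r:r[1]==1+r[2][1:,4].argmax())(cv2.connectedComponentsWithStats(m.astype(np.uint8)))
                                   ~~~~~~~~~~~~~~~~~^^
ValueError: attempt to get argmax of an empty sequence
```

Run:
```python
import numpy as np
from bench import *
print(np.round(camera_params("wrist")["mount"],3))
z=np.load("w.npz")
for n,(u,v) in dict(block=(201,187),land=(205,150),ramp=(208,95),lug=(188,58),bench=(290,150),rack=(395,185)).items(): print(n,z["X"][v,u].round(4),z["d"][v,u],z["im"][v,u])
```

```text
[[ 0.001 -0.966 -0.259  0.071]
 [ 1.     0.     0.001  0.001]
 [-0.    -0.259  0.966 -0.15 ]
 [ 0.     0.     0.     1.   ]]
block [0.5105 0.0701 0.0337] 0.34797314 [232 233 237]
land [0.5462 0.0676 0.0126] 0.3591149 [231 233 236]
ramp [0.6033 0.0629 0.0066] 0.35011747 [229 230 234]
lug [0.6375 0.078  0.0271] 0.3214295 [84 89 93]
bench [ 0.5445 -0.0251  0.0025] 0.36945397 [131 138 142]
rack [ 0.5196 -0.1201  0.0624] 0.31808606 [79 79 73]
```

```bash
sed -i 's/(x<.66)&(y>0.0)/(x<(.62 if not late else .66))\&(y>0.0)\&((y>.035)|(x<.61))/; s/v<75/v<105/; s/def fit(f="w.npz")/def fit(f="w.npz",late=0)/' fit.py; python3 fit.py
```

```text
Traceback (most recent call last):
  File "fit.py", line 13, in <module>
    fit()
    ~~~^^
  File "fit.py", line 8, in fit
    B=big(S&(h>.024)); print("shim",rect(X[S]),"block",rect(X[B]),"z",np.median(h[B]).round(4))
  File "fit.py", line 5, in <lambda>
    big=lambda m:(lambda r:r[1]==1+r[2][1:,4].argmax())(cv2.connectedComponentsWithStats(m.astype(np.uint8)))
                 ~~~~~~~~~~~~~~~~~~~~~~~~~~~~~~~~~~~~~~^^^^^^^^^^^^^^^^^^^^^^^^^^^^^^^^^^^^^^^^^^^^^^^^^^^^^^
  File "fit.py", line 5, in <lambda>
    big=lambda m:(lambda r:r[1]==1+r[2][1:,4].argmax())(cv2.connectedComponentsWithStats(m.astype(np.uint8)))
                                   ~~~~~~~~~~~~~~~~~^^
ValueError: attempt to get argmax of an empty sequence
```

```bash
sed -i 's/S=big(\(.*\))$/S0=\1;S=big(cv2.morphologyEx(S0.astype(np.uint8),cv2.MORPH_CLOSE,np.ones((5,5))))\&S0/' fit.py; python3 fit.py
```

```text
shim (array([554.1,  69.2]), array([ 58.8, 122.7]), 84.6) block (array([511.5,  71.8]), array([55.8, 23.8]), 85.0) z 0.034
lugL 1946 x [0.6165 0.6369 0.6582] y [0.056  0.0792 0.0988] (array([637.4,  77.6]), array([43.1, 43.4]), 1.6) z 0.0257
lugR 1933 x [0.6202 0.6396 0.6628] y [-0.1872 -0.1696 -0.144 ] (array([ 641.8, -165.6]), array([43.5, 45.3]), 1.3) z 0.0357
bench 0.0027
```

Emit:
drive_tool(
  deltas=[
    [0,0,0,0.021,-0.004,0.04,1],
    [0,0,0,0.021,-0.004,0.08,1],
    [0,0,0,0.021,-0.004,0.12,1],
    [0,0,0,0.021,-0.004,0.16,1],
    [0,0,0,0.021,-0.004,0.18,1],
    [0,0,0,0.021,-0.004,0.195,1],
    [0,0,0,0.021,-0.004,0.201,1],
    [0,0,0,0.021,-0.004,0.201,1],
    [0,0,0,0.021,-0.004,0.201,1],
  ],
)

```text
time: 3.65
ee_pos: [0.5511, 0.0185, 0.0202]
eef_rot: [1.0, -0.0, 0.001, 0.0]
ft_force: [-0.4, 0.3, 0.3]
width: 0.0004
```

```bash
python3 plan.py 0.55 0.034 0.019
```

```text
row turn [ 0.01 -0.11 -0.01] shift [-0.0011 -0.0155  0.0012] | pos [0.5511 0.0185 0.0202] F [-0.4  0.3  0.3] t 3.65 w 0.0004
```

Emit:
drive_tool(
  deltas=[
    [0,0,0,-0.001,-0.003,0.001,1],
    [0,0,0,-0.001,-0.006,0.001,1],
    [0,0,0,-0.001,-0.008,0.001,1],
    [0,0,0,-0.001,-0.01,0.001,1],
    [0,0,0,-0.001,-0.012,0.001,1],
    [0,0,0,-0.001,-0.014,0.001,1],
    [0,0,0,-0.001,-0.0155,0.001,1],
    [0,0,0,-0.001,-0.0155,0.001,1],
    [0,0,0,-0.001,-0.0155,0.001,1],
  ],
)

```text
time: 4.55
ee_pos: [0.5491, 0.0342, 0.0179]
eef_rot: [1.0, 0.0, -0.0, 0.0]
ft_force: [0.8, 0.3, -0.1]
width: 0.0004
```

```bash
python3 plan.py 0.55 0.034 0.019; python3 wrist.py w2; sed -i 's/(y>0.0)/(y>.02)/' fit.py; python3 fit.py
```

```text
row turn [0.   0.01 0.01] shift [ 0.0009  0.0002 -0.0011] | pos [0.5491 0.0342 0.0179] F [ 0.8  0.3 -0.1] t 4.55 w 0.0004
0.9961496988932291 [ 0.49389713 -0.10483233 -0.00073882] [0.66274426 0.17736336 0.12530996]
shim (array([581.8,  72. ]), array([60.2, 65.5]), 87.0) block (array([615.1,  85.2]), array([0.8, 0. ]), 89.6) z 0.0245
lugL 10719 x [0.616  0.6362 0.6558] y [0.0557 0.0797 0.0992] (array([636.3,  77.9]), array([41.5, 45. ]), 0.9) z 0.0255Traceback (most recent call last):
  File "fit.py", line 13, in <module>
    fit()
    ~~~^^
  File "fit.py", line 11, in fit
    m=big(D&q);P=X[m];print(n,m.sum(),"x",np.percentile(P[:,0],[1,50,99]).round(4),"y",np.percentile(P[:,1],[1,50,99]).round(4),rect(P),"z",np.median(P[:,2]).round(4))
  File "fit.py", line 5, in <lambda>
    big=lambda m:(lambda r:r[1]==1+r[2][1:,4].argmax())(cv2.connectedComponentsWithStats(m.astype(np.uint8)))
                 ~~~~~~~~~~~~~~~~~~~~~~~~~~~~~~~~~~~~~~^^^^^^^^^^^^^^^^^^^^^^^^^^^^^^^^^^^^^^^^^^^^^^^^^^^^^^
  File "fit.py", line 5, in <lambda>
    big=lambda m:(lambda r:r[1]==1+r[2][1:,4].argmax())(cv2.connectedComponentsWithStats(m.astype(np.uint8)))
                                   ~~~~~~~~~~~~~~~~~^^
ValueError: attempt to get argmax of an empty sequence
```

View pics/w2.png

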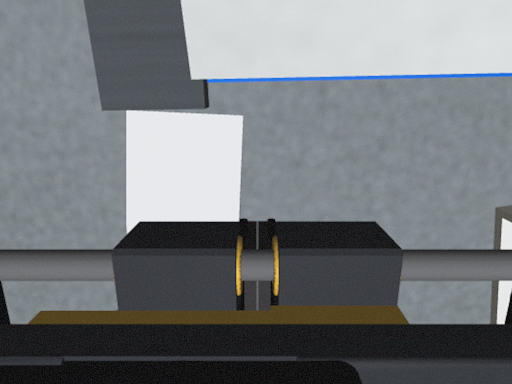

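```bash
cat > edge.py <<'E'
from meas import *
def edges(f="w.npz",x0=.55,x1=.612):
    z=np.load(f);im=z["im"].astype(int);X=z["X"];v=im.max(-1);x,y,h=X[...,0],X[...,1],X[...,2]
    S=(v>165)&(im.max(-1)-im.min(-1)<40)&(h<.02)&(h>-.003)&(y>.02)&(y<.13)&(z["d"]>0)
    L=[];R=[];c=[]
    for a in np.arange(x0,x1,.003):
        q=S&(x>a)&(x<a+.003)
        if q.sum()>10: c.append(a+.0015);L.append(np.percentile(y[q],99));R.append(np.percentile(y[q],1))
    l,r=np.polyfit(c,L,1),np.polyfit(c,R,1)
    print("x",c[0],c[-1],"left yaw",l[0].round(3),"right yaw",r[0].round(3),"mid y at .58",((np.polyval(l,.58)+np.polyval(r,.58))/2).round(4),"at lug",((np.polyval(l,.637)+np.polyval(r,.637))/2).round(4),"w",np.mean(np.array(L)-R).round(4))
edges()
E
python3 edge.py
```

```text
x 0.5545 0.6115 left yaw -0.051 right yaw -0.522 mid y at .58 0.0734 at lug 0.0571 w 0.05
```

The second wrist view shows the shim (thin edge at row 112, columns 127-242) turned to about -0.05 rad, still to the right of the lug at (150,95). I'll nudge it again, further forward.

Emit:
drive_tool(
  deltas=[
    [0,0,0,0.0,0.005,0.0,1],
    [0,0,0,0.0,0.01,0.0,1],
    [0,0,0,0.009,0.01,0.0,1],
    [0,0,0,0.018,0.01,0.001,1],
    [0,0,0,0.018,0.006,0.001,1],
    [0,0,0,0.018,0.003,0.001,1],
    [0,0,0,0.018,0.001,0.001,1],
    [0,0,0,0.018,-0.001,0.001,1],
    [0,0,0,0.018,-0.0025,0.001,1],
    [0,0,0,0.018,-0.0035,0.001,1],
    [0,0,0,0.018,-0.0035,0.001,1],
    [0,0,0,0.018,-0.0035,0.001,1],
  ],
)

```text
time: 5.8
ee_pos: [0.5672, 0.0376, 0.017]
eef_rot: [1.0, 0.0, 0.0, 0.0]
ft_force: [0.7, -0.0, 0.7]
width: 0.0003
```

```bash
python3 wrist.py w3; python3 edge.py; python3 plan.py 0.465 0.02 0.12
```

```text
0.9957987467447916 [ 5.12328749e-01 -1.00403139e-01 -2.96192817e-05] [0.6804705  0.17947049 0.12467123]
x 0.5755 0.6115 left yaw -0.001 right yaw -0.562 mid y at .58 0.0807 at lug 0.0647 w 0.0512
row turn [ 0.01 -0.   -0.  ] shift [-0.1022  0.0176 -0.103 ] | pos [0.5672 0.0376 0.017 ] F [-0.2  0.2  0.1] t 5.85 w 0.0002
```

Emit:
drive_tool(
  deltas=[
    [0,0,0,0.0,0.01,0.0,1],
    [0,0,0,0.0,0.02,-0.01,1],
    [0,0,0,0.0,0.02,-0.05,1],
    [0,0,0,0.0,0.02,-0.09,1],
    [0,0,0,-0.02,0.01,-0.13,0.5],
    [0,0,0,-0.06,-0.01,-0.16,0.5],
    [0,0,0,-0.1,-0.03,-0.18,0.5],
    [0,0,0,-0.107,-0.039,-0.183,0.5],
    [0,0,0,-0.107,-0.039,-0.183,0.5],
    [0,0,0,-0.107,-0.039,-0.183,0.5],
    [0,0,0,-0.107,-0.039,-0.183,0.5],
  ],
)

```text
time: 6.95
ee_pos: [0.4607, 0.0754, 0.1994]
eef_rot: [1.0, -0.001, -0.001, -0.0]
ft_force: [0.4, 0.0, 0.3]
width: 0.0222
```

```bash
python3 wrist.py w4; python3 edge.py; python3 fit.py;python3 plan.py 0.465 0.076 0.02
```

```text
0.9961446126302084 [ 0.26709047 -0.2236646  -0.00097536] [0.62128067 0.37579983 0.30656292]
x 0.5515 0.6115 left yaw 0.009 right yaw 0.036 mid y at .58 0.0743 at lug 0.0755 w 0.0567
shim (array([554.4,  74.1]), array([118.9,  59.4]), 2.0) block (array([509.3,  74.1]), array([23.6, 55.1]), 1.3) z 0.0341
lugL 113 x [0.6146 0.6152 0.616 ] y [0.0566 0.0807 0.0984] (array([615.3,  77.4]), array([ 1.1, 42.9]), 1.2) z 0.021
row turn [-0.03  0.07 -0.08] shift [ 0.0045 -0.0002  0.1793] | pos [0.4607 0.0757 0.1993] F [ 1.4 -0.5 -0.4] t 7.0 w 0.0218Traceback (most recent call last):
  File "fit.py", line 13, in <module>
    fit()
    ~~~^^
  File "fit.py", line 11, in fit
    m=big(D&q);P=X[m];print(n,m.sum(),"x",np.percentile(P[:,0],[1,50,99]).round(4),"y",np.percentile(P[:,1],[1,50,99]).round(4),rect(P),"z",np.median(P[:,2]).round(4))
  File "fit.py", line 5, in <lambda>
    big=lambda m:(lambda r:r[1]==1+r[2][1:,4].argmax())(cv2.connectedComponentsWithStats(m.astype(np.uint8)))
                 ~~~~~~~~~~~~~~~~~~~~~~~~~~~~~~~~~~~~~~^^^^^^^^^^^^^^^^^^^^^^^^^^^^^^^^^^^^^^^^^^^^^^^^^^^^^^
  File "fit.py", line 5, in <lambda>
    big=lambda m:(lambda r:r[1]==1+r[2][1:,4].argmax())(cv2.connectedComponentsWithStats(m.astype(np.uint8)))
                                   ~~~~~~~~~~~~~~~~~^^
ValueError: attempt to get argmax of an empty sequence
```

View pics/w4.png

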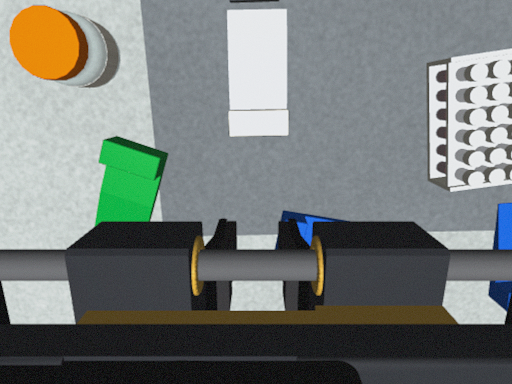

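The third wrist view shows the shim at (257,72), now square to the lug: yaw about 0.02 and its axis about 2.5 mm from the lug centre. The block is at (258,123) and its rear face at x≈0.497. I'll go down behind it and push with both fingertips spread 22 mm.

Emit:
drive_tool(
  deltas=[
    [0,0,-1.2,0.015,0.001,0.04,0.5],
    [0,0,-1.2,0.015,0.001,0.08,0.5],
    [0,0,-1.2,0.015,0.001,0.12,0.5],
    [0,0,-1.2,0.015,0.001,0.15,0.5],
    [0,0,-1.2,0.015,0.001,0.17,0.5],
    [0,0,-1.2,0.015,0.001,0.177,0.5],
    [0,0,-1.2,0.015,0.001,0.177,0.5],
    [0,0,-1.2,0.015,0.001,0.177,0.5],
  ],
)

```text
time: 7.8
ee_pos: [0.4759, 0.0757, 0.0236]
eef_rot: [1.0, 0.01, 0.0, -0.0]
ft_force: [-0.2, 0.2, 0.5]
width: 0.0218
```

```bash
python3 plan.py 0.55 0.0765 0.022 0.02
```

```text
row turn [-0.02 -0.04  0.05] shift [0.0741 0.0008 0.0017] | pos [0.4759 0.0757 0.0236] F [-0.2  0.2  0.5] t 7.8 w 0.0218
```

Emit:
drive_tool(
  deltas=[
    [0,0,0,0.004,0,0.001,0.5],
    [0,0,0,0.008,0,0.001,0.5],
    [0,0,0,0.012,0,0.001,0.5],
    [0,0,0,0.016,0,0.001,0.5],
    [0,0,0,0.02,0,0.001,0.5],
    [0,0,0,0.024,0,0.001,0.5],
    [0,0,0,0.028,0,0.001,0.5],
    [0,0,0,0.032,0,0.001,0.5],
    [0,0,0,0.036,0,0.001,0.5],
    [0,0,0,0.04,0,0.001,0.5],
  ],
)

```text
time: 8.8
ee_pos: [0.512, 0.0765, 0.0212]
eef_rot: [1.0, 0.011, -0.004, 0.001]
ft_force: [-16.8, -0.1, 12.5]
width: 0.0219
```

```bash
python3 plan.py 0.55 0.0765 0.022 0.02;python3 wrist.py w5; python3 edge.py; sed -i 's/,("lugR".*))):/,):/' fit.py; python3 fit.py
```

```text
row turn [0.08 0.41 0.09] shift [ 0.0379  0.0009 -0.0011] | pos [0.512  0.0765 0.0212] F [-16.8  -0.1  12.5] t 8.8 w 0.0219
0.9959971110026041 [ 0.45659886 -0.07172622 -0.00063975] [0.62856914 0.21792645 0.12835994]
x 0.5515 0.6115 left yaw 0.02 right yaw 0.021 mid y at .58 0.0755 at lug 0.0766 w 0.0552Traceback (most recent call last):
  File "fit.py", line 13, in <module>
    fit()
    ~~~^^
  File "fit.py", line 8, in fit
    B=big(S&(h>.024)); print("shim",rect(X[S]),"block",rect(X[B]),"z",np.median(h[B]).round(4))
  File "fit.py", line 5, in <lambda>
    big=lambda m:(lambda r:r[1]==1+r[2][1:,4].argmax())(cv2.connectedComponentsWithStats(m.astype(np.uint8)))
                 ~~~~~~~~~~~~~~~~~~~~~~~~~~~~~~~~~~~~~~^^^^^^^^^^^^^^^^^^^^^^^^^^^^^^^^^^^^^^^^^^^^^^^^^^^^^^
  File "fit.py", line 5, in <lambda>
    big=lambda m:(lambda r:r[1]==1+r[2][1:,4].argmax())(cv2.connectedComponentsWithStats(m.astype(np.uint8)))
                                   ~~~~~~~~~~~~~~~~~^^
ValueError: attempt to get argmax of an empty sequence
```

```bash
cat > inst.py <<'E'
from meas import *
from bench import *
# instrument lugs seen by both fixed cameras: rear-left, front-right and front-left (x,y,z medians)
def inst(tag):
    im,d=camera("top");p=camera_params("top");X=cloud(im,d,*(np.array(p[k]) for k in"KRt"));v=im.max(-1);h=X[...,2]
    np.savez(tag+".npz",im=im,d=d,X=X)
    for n,(a,b) in dict(FL=(.638,.079),FR=(.642,-.165),RL=(.786,.078),RR=(.79,-.168)).items():
        m=(d>0)&(v<62)&(h>.013)&(h<.06)&(abs(X[...,0]-a)<.035)&(abs(X[...,1]-b)<.032)
        P=X[m];print(n,m.sum(),np.median(P,0).round(4),rect(P)[0])
    return im
import sys
im=inst(sys.argv[1])
cv2.imwrite(f"pics/{sys.argv[1]}.png",cv2.resize(im[80:250,190:350,::-1],None,fx=3.5,fy=3.5,interpolation=cv2.INTER_CUBIC))
E
python3 inst.py t1
```

```text
FL 209 [0.6433 0.0809 0.0244] [643.7  80.8]
FR 255 [ 0.6405 -0.1668  0.0345] [ 642.7 -164.4]
RL 261 [0.7914 0.0814 0.0338] [791.3  81.4]
RR 233 [ 0.7916 -0.1693  0.044 ] [ 791.2 -169.3]
```

View pics/w5.png

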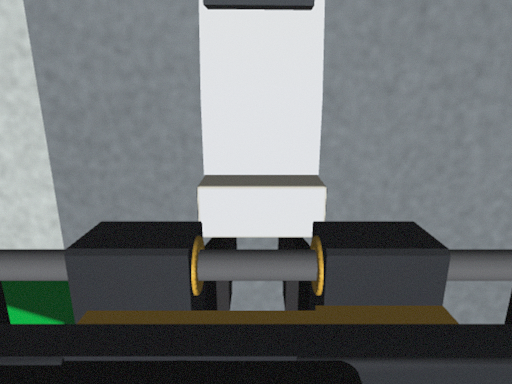

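Run:
```python
from meas import *
z=np.load("top.npz");X0=cloud(z["im"],z["d"],z["K"],z["R"],z["t"]);t=np.load("t1.npz")
for nm,im,X in(("before",z["im"],X0),("now",t["im"],t["X"])):
    v=im.max(-1);h=X[...,2]
    for n,(a,b) in dict(FL=(.638,.079),FR=(.642,-.165),RL=(.786,.078),RR=(.79,-.168)).items():
        m=(v<62)&(h>.013)&(h<.06)&(abs(X[...,0]-a)<.035)&(abs(X[...,1]-b)<.032);P=X[m]
        print(nm,n,m.sum(),np.median(P,0).round(4),rect(P)[0])
s=np.load("w.npz");X=s["X"];u=260
for r in range(2,240,12): print(r,X[r,u].round(4),s["im"][r,u].max())
```

```text
before FL 241 [0.6381 0.0808 0.0246] [639.   79.4]
before FR 255 [ 0.6425 -0.167   0.0346] [ 642.9 -164.9]
before RL 249 [0.7866 0.0839 0.0341] [786.4  84. ]
before RR 233 [ 0.7914 -0.1665  0.0442] [ 791.3 -166. ]
now FL 209 [0.6433 0.0809 0.0244] [643.7  80.8]
now FR 255 [ 0.6405 -0.1668  0.0345] [ 642.7 -164.4]
now RL 261 [0.7914 0.0814 0.0338] [791.3  81.4]
now RR 233 [ 0.7916 -0.1693  0.044 ] [ 791.2 -169.3]
2 [0.6197 0.077  0.024 ] 84
14 [0.6191 0.0768 0.0066] 228
26 [0.6141 0.0767 0.0069] 228
38 [0.6091 0.0766 0.0072] 229
50 [0.604  0.0765 0.0077] 229
62 [0.5988 0.0764 0.0085] 229
74 [0.5935 0.0762 0.0098] 230
86 [0.5882 0.0761 0.0114] 230
98 [0.5829 0.076  0.0118] 230
110 [0.5775 0.0759 0.0121] 230
122 [0.572  0.0757 0.0116] 228
134 [0.5664 0.0756 0.0118] 231
146 [0.5609 0.0755 0.0126] 230
158 [0.5551 0.0753 0.0126] 230
170 [0.5493 0.0752 0.013 ] 230
182 [0.5467 0.0753 0.0266] 88
194 [0.5432 0.0753 0.0336] 230
206 [0.5386 0.0752 0.036 ] 230
218 [0.5325 0.075  0.0342] 228
230 [0.5267 0.0748 0.0337] 229
```

The fourth wrist view shows the block at (262,205) flush to the fingers and the nose reaching under the lug edge at (258,3). The instrument's left side has crept 3-5 mm without rising. The tool is also pressing down (12 N), so I'll ease it upward and continue in small steps.

Emit:
drive_tool(
  deltas=[
    [0,0,0,0.0,0,-0.001,0.5],
    [0,0,0,0.002,0,-0.0015,0.5],
    [0,0,0,0.005,0,-0.0015,0.5],
    [0,0,0,0.008,0,-0.002,0.5],
  ],
)

```text
time: 9.3
ee_pos: [0.5215, 0.0765, 0.023]
eef_rot: [1.0, 0.011, -0.002, 0.0]
ft_force: [-6.4, -1.3, 0.2]
width: 0.0216
```

```bash
python3 inst.py t2; python3 plan.py .57 .0765 .022 .02
```

```text
FL 230 [0.6456 0.0807 0.0266] [643.2  80.7]
FR 260 [ 0.6426 -0.1669  0.0342] [ 642.7 -164.5]
RL 257 [0.7923 0.0813 0.0342] [791.4  80.2]
RR 233 [ 0.7919 -0.1697  0.0418] [ 791.6 -169.8]
row turn [0.02 0.16 0.07] shift [0.0476 0.0011 0.0011] | pos [0.5224 0.0766 0.0233] F [-3.4  0.1 -0.6] t 9.35 w 0.0217
```

It is climbing now: the lug is up 2 mm, the push force is only 3-6 N and there is no further creep. I'll carry on.

Emit:
drive_tool(
  deltas=[
    [0,0,0,0.003,0,0,0.5],
    [0,0,0,0.006,0,-0.0005,0.5],
    [0,0,0,0.009,0,-0.0005,0.5],
    [0,0,0,0.012,0,-0.001,0.5],
    [0,0,0,0.015,0,-0.001,0.5],
    [0,0,0,0.018,0,-0.001,0.5],
    [0,0,0,0.021,0,-0.001,0.5],
    [0,0,0,0.024,0,-0.001,0.5],
  ],
)

```text
time: 10.15
ee_pos: [0.546, 0.077, 0.0241]
eef_rot: [1.0, 0.011, -0.001, 0.0]
ft_force: [-4.4, -0.1, -0.8]
width: 0.0219
```

```bash
python3 inst.py t3; python3 plan.py .585 .0785 .023 .02
```

```text
FL 54 [0.6569 0.0792 0.0314] [650.7  79.2]
FR 251 [ 0.6405 -0.1668  0.0343] [ 642.9 -164.7]
RL 270 [0.7921 0.08   0.0342] [793.3  80. ]
RR 226 [ 0.7924 -0.1703  0.0376] [ 792.8 -170.5]
row turn [0.01 0.1  0.05] shift [ 0.0382 -0.0006  0.0013] | pos [0.5468 0.0771 0.0243] F [-2.7 -0.1 -1.1] t 10.2 w 0.0219
```

Emit:
drive_tool(
  deltas=[
    [0,0,0,0.003,0,0,0.5],
    [0,0,0,0.006,0,0,0.5],
    [0,0,0,0.01,0,0,0.5],
    [0,0,0,0.014,0,0,0.5],
    [0,0,0,0.018,0,0,0.5],
    [0,0,0,0.022,0,0,0.5],
    [0,0,0,0.026,0,0,0.5],
    [0,0,0,0.029,0,0,0.5],
    [0,0,0,0.032,0,0,0.5],
  ],
)

```text
time: 11.1
ee_pos: [0.5779, 0.0782, 0.024]
eef_rot: [1.0, 0.011, -0.002, 0.0]
ft_force: [-8.0, 0.9, -4.0]
width: 0.0218
```

```bash
python3 wrist.py w6; python3 edge.py; python3 inst.py t4; python3 plan.py .587 .0785 .023 .02
python3 - <<'E'
import numpy as np
s=np.load("w.npz");X=s["X"]
for r in range(100,240,8): print(r,X[r,258].round(4),s["im"][r,258])
E
```

```text
0.9957682291666666 [ 0.51431844 -0.07151382 -0.0005886 ] [0.69252106 0.22574551 0.13114183]
x 0.6115 0.6115 left yaw 0.086 right yaw 0.038 mid y at .58 0.0741 at lug 0.0776 w 0.0587
FL 0 [nan nan nan] [0. 0.]
FR 263 [ 0.6429 -0.167   0.0342] [ 644.8 -164.3]
RL 241 [0.8015 0.076  0.0342] [801.3  73.7]
RR 217 [ 0.7937 -0.1754  0.0344] [ 794.2 -175.4]
row turn [-0.01  0.08  0.08] shift [ 0.0082 -0.0002  0.0014] | pos [0.5788 0.0781 0.0244] F [-4.9  2.2 -3.4] t 11.2 w 0.0222
100 [0.648  0.0787 0.0356] [84 83 88]
108 [0.6449 0.0786 0.0353] [79 86 88]
116 [0.6418 0.0785 0.0368] [81 84 91]
124 [0.6386 0.0784 0.0365] [80 88 89]
132 [0.6352 0.0784 0.0349] [80 85 91]
140 [0.6321 0.0783 0.0365] [73 79 82]
148 [0.6253 0.0781 0.0129] [231 233 236]
156 [0.6215 0.078  0.0137] [230 233 236]
164 [0.6176 0.0779 0.0139] [231 234 236]
172 [0.6137 0.0778 0.0141] [233 236 238]
180 [0.6126 0.0778 0.0262] [94 93 88]
188 [0.6112 0.0778 0.0351] [231 233 236]
196 [0.6078 0.0777 0.0357] [232 233 235]
204 [0.6041 0.0776 0.0355] [232 234 236]
212 [0.6003 0.0776 0.0353] [232 233 236]
220 [0.597  0.0775 0.0363] [232 234 236]
228 [0.5929 0.0774 0.0354] [230 231 235]
236 [0.5751 0.0769 0.0032] [142 147 148]edge.py:9: RankWarning: Polyfit may be poorly conditioned
  l,r=np.polyfit(c,L,1),np.polyfit(c,R,1)
edge.py:9: RankWarning: Polyfit may be poorly conditioned
  l,r=np.polyfit(c,L,1),np.polyfit(c,R,1)
  return _methods._mean(a, axis=axis, dtype=dtype,
  ret = um.true_divide(
```

View pics/w6.png

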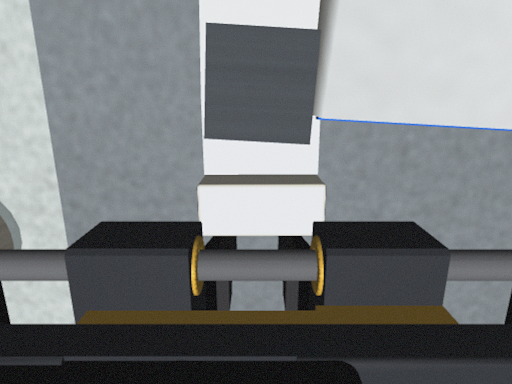

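The fifth wrist view shows the foot on the flat land, with the lug at (262,85) level. The gap from the block's front edge (row 176) to the lug's front edge (row 140) is about 16 mm. On the flat, the slow push drags the instrument along (lug about +12 mm). A brisk push should slide the shim under while the instrument's inertia holds it.

Emit:
drive_tool(
  deltas=[
    [0,0,0,0.013,0,0,0.5],
  ],
)

```text
time: 11.3
ee_pos: [0.5901, 0.0784, 0.0241]
eef_rot: [1.0, 0.011, -0.002, 0.0]
ft_force: [-7.3, 1.7, -5.2]
width: 0.0222
```

```bash
cat > gap.py <<'E'
from wrist import *
im,d,X=wcloud();np.savez("w.npz",im=im,d=d,X=X)
h,x,y,v=X[...,2],X[...,0],X[...,1],im.max(-1).astype(int)
L=(v<105)&(h>.03)&(h<.042)&(x>.6)&(y>.05)&(y<.11); B=(v>165)&(h>.028)&(h<.042)&(x<.66)&(y>.045)&(y<.11)
for a in(.062,.07,.078,.086,.094):
    q=abs(y-a)<.004; l=x[L&q];b=x[B&q&(x<(l.min() if len(l) else 1))]
    print(a,"lug x",np.percentile(l,[1,99]).round(4) if len(l) else None,"block x",np.percentile(b,[1,99]).round(4) if len(b) else None)
P=X[L];print("lug z",np.median(h[L]).round(4),rect(P))
E
python3 gap.py; python3 inst.py t5; python3 plan.py .59 .0785 .023 .02
```

```text
0.062 lug x [0.6002 0.6794] block x None
0.07 lug x [0.6365 0.6799] block x None
0.078 lug x [0.6372 0.6803] block x [0.6019 0.6245]
0.086 lug x [0.6249 0.6807] block x None
0.094 lug x [0.6006 0.6812] block x None
lug z 0.0357 (array([649. ,  77.5]), array([53.8, 97.9]), 89.9)
FL 0 [nan nan nan] [0. 0.]
FR 254 [ 0.6428 -0.1646  0.0342] [ 645.  -162.4]
RL 196 [0.8048 0.0734 0.0345] [804.5  71.3]
RR 215 [ 0.7944 -0.1784  0.0344] [ 794.3 -177.9]
row turn [-0.02 -0.07  0.04] shift [-0.0034 -0.0004  0.002 ] | pos [0.5934 0.0782 0.025 ] F [-0.4 -1.   0.1] t 11.4 w 0.022
  return _methods._mean(a, axis=axis, dtype=dtype,
  ret = um.true_divide(
```

The brisk push still dragged the instrument: the lug is now at x≈0.659 and the gap is 12 mm. With the foot already on the flat land, I'll push the instrument back to its place from behind the front-left lug. That also closes the gap. I'm backing off and going round.

Emit:
drive_tool(
  deltas=[
    [0,0,0,-0.02,0,0,0.5],
    [0,0,0,-0.025,0,-0.04,0.5],
    [0,0,0,-0.02,0,-0.08,1],
    [0,0,0,0.01,0,-0.11,1],
    [0,0,0,0.05,-0.001,-0.12,1],
    [0,0,0,0.09,-0.002,-0.12,1],
    [0,0,0,0.112,-0.003,-0.12,1],
    [0,0,0,0.112,-0.003,-0.12,1],
    [0,0,0,0.112,-0.003,-0.12,1],
    [0,0,0,0.112,-0.003,-0.12,1],
  ],
)

```text
time: 12.4
ee_pos: [0.7039, 0.0836, 0.1455]
eef_rot: [1.0, 0.011, 0.001, 0.0]
ft_force: [-0.2, 1.6, -0.6]
width: 0.0008
```

```bash
python3 wrist.py w7; python3 gap.py; python3 plan.py .703 .081 .032
```

```text
0.9961496988932291 [ 0.54704847 -0.17192213 -0.00076992] [0.8549047  0.33446858 0.2532247 ]
0.062 lug x [0.6771 0.8325] block x None
0.07 lug x [0.6793 0.8331] block x None
0.078 lug x [0.6776 0.8338] block x None
0.086 lug x [0.6774 0.8341] block x None
0.094 lug x [0.6769 0.8235] block x None
lug z 0.0357 (array([726.8,  75. ]), array([ 43.7, 214.2]), 86.2)
row turn [ 0.02 -0.06  1.21] shift [-0.0009  0.0023  0.1136] | pos [0.7038 0.0834 0.1456] F [ 0.1 -0.3  0.7] t 12.5 w 0.0004
```

View pics/w7.png

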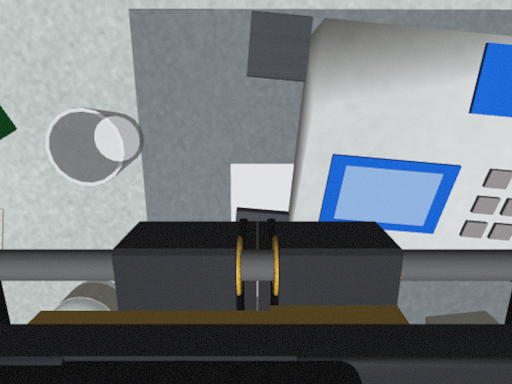

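The sixth wrist view shows the lug's rear edge at about (262,210), the shim nose beyond it at (262,187), the case edge at column 298 and the beaker clear at (90,145). The fingers can go down behind the lug.

Emit:
drive_tool(
  deltas=[
    [0,0,0,0,0,0.03,1],
    [0,0,0,0,0,0.06,1],
    [0,0,0,0,0,0.085,1],
    [0,0,0,0,0,0.105,1],
    [0,0,0,0,0,0.113,1],
    [0,0,0,0,0,0.113,1],
    [0,0,0,0,0,0.113,1],
  ],
)

```text
time: 13.2
ee_pos: [0.7047, 0.0836, 0.0334]
eef_rot: [1.0, 0.01, 0.001, -0.0]
ft_force: [-0.6, -0.4, 1.0]
width: 0.0006
```

Emit:
drive_tool(
  deltas=[
    [0,0,0,-0.004,0,0,1],
    [0,0,0,-0.008,0,0,1],
    [0,0,0,-0.011,0,0,1],
    [0,0,0,-0.014,0,0,1],
    [0,0,0,-0.017,0,0,1],
    [0,0,0,-0.019,0,0,1],
    [0,0,0,-0.021,0,0,1],
  ],
)

```text
time: 13.9
ee_pos: [0.6849, 0.0829, 0.0333]
eef_rot: [1.0, 0.01, 0.002, -0.0]
ft_force: [8.2, 0.5, -2.2]
width: 0.0005
```

```bash
python3 plan.py .67 .083 .032 .02; python3 inst.py t6
python3 - <<'E'
import numpy as np,cv2
t=np.load("t6.npz");X=t["X"];v=t["im"].max(-1)
m=(v>125)&(X[...,2]>.02)&(X[...,2]<.045)&(X[...,0]>.53)&(X[...,0]<.66)&(X[...,1]>.035)&(X[...,1]<.12)
P=X[m];print("block?",m.sum(),np.percentile(P,[2,50,98],axis=0).round(4).tolist())
E
```

```text
row turn [-0.02 -0.28  0.03] shift [-0.0149 -0.0004  0.0012] | pos [0.6849 0.0829 0.0333] F [ 8.2  0.5 -2.2] t 13.9 w 0.0005
FL 0 [nan nan nan] [0. 0.]
FR 257 [ 0.643  -0.1673  0.034 ] [ 644.8 -164.8]
RL 0 [nan nan nan] [0. 0.]
RR 223 [ 0.7922 -0.1738  0.0342] [ 794.3 -173.8]
  return _methods._mean(a, axis=axis, dtype=dtype,
  ret = um.true_divide(
Traceback (most recent call last):
IndexError: index -1 is out of bounds for axis 0 with size 0
```

Emit:
drive_tool(
  deltas=[
    [0,0,0,-0.003,0,0.001,1],
    [0,0,0,-0.006,0,0.001,1],
    [0,0,0,-0.009,0,0.001,1],
    [0,0,0,-0.011,0,0.001,1],
    [0,0,0,-0.013,0,0.001,1],
    [0,0,0,-0.015,0,0.001,1],
  ],
)

```text
time: 14.55
ee_pos: [0.671, 0.0828, 0.0331]
eef_rot: [1.0, 0.01, 0.004, -0.0]
ft_force: [9.7, 0.1, -0.3]
width: 0.0006
```

```bash
python3 plan.py .67 .083 .032 .02; python3 inst.py t7 2>/dev/null
python3 - <<'E'
import sys;sys.path.insert(0,".")
from meas import *
from bench import *
im,d=camera("scene")
cv2.imwrite("pics/s2.png",cv2.resize(im[150:270,180:340,::-1],None,fx=5,fy=5,interpolation=cv2.INTER_CUBIC))
E
```

```text
row turn [-0.05 -0.42  0.03] shift [-0.001  -0.0002  0.0011] | pos [0.671  0.0828 0.0331] F [ 9.7  0.1 -0.3] t 14.55 w 0.0006
FL 0 [nan nan nan] [0. 0.]
FR 257 [ 0.6428 -0.1674  0.0338] [ 644.3 -165.9]
RL 0 [nan nan nan] [0. 0.]
RR 214 [ 0.7941 -0.1679  0.0344] [ 793.9 -167.7]
```

View pics/s2.png

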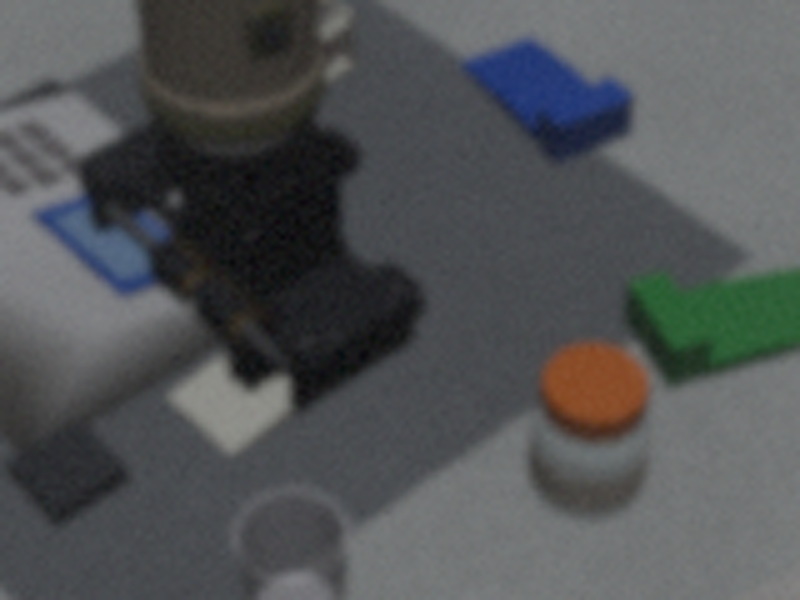

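The scene crop shows the shim nose at (235,405) standing well out beyond the lug, so the shim stayed while the instrument returned. I'll lift away and inspect the gap.

Emit:
drive_tool(
  deltas=[
    [0,0,0,0.01,0,0,1],
    [0,0,0,0.015,0,-0.03,1],
    [0,0,0,0.015,0,-0.07,1],
    [0,0,0,0.0,0,-0.11,1],
    [0,0,0,-0.04,0,-0.14,1],
    [0,0,0,-0.08,0.002,-0.15,0.5],
    [0,0,0,-0.12,0.004,-0.15,0.5],
    [0,0,0,-0.135,0.005,-0.15,0.5],
    [0,0,0,-0.135,0.005,-0.15,0.5],
    [0,0,0,-0.135,0.005,-0.15,0.5],
  ],
)

```text
time: 15.65
ee_pos: [0.5338, 0.0746, 0.1816]
eef_rot: [1.0, 0.01, 0.001, 0.0]
ft_force: [0.5, 0.1, 0.6]
width: 0.0215
```

```bash
python3 gap.py 2>/dev/null; python3 inst.py t8; python3 plan.py .578 .077 .025 .0
python3 - <<'E'
import numpy as np,cv2
im=np.load("w.npz")["im"]
cv2.imwrite("pics/w8.png",im[...,::-1])
E
```

```text
0.062 lug x [0.6162 0.6591] block x [0.592  0.6155]
0.07 lug x [0.616 0.659] block x [0.5918 0.6153]
0.078 lug x [0.6158 0.6581] block x [0.5916 0.615 ]
0.086 lug x [0.6156 0.6578] block x [0.5914 0.6148]
0.094 lug x [0.6155 0.6577] block x [0.5913 0.6147]
lug z 0.0357 (array([642.3,  76.7]), array([53.2, 43. ]), 1.5)
FL 1 [0.6549 0.0622 0.0364] [654.9  62.2]
FR 259 [ 0.6429 -0.1673  0.034 ] [ 644.4 -166.4]
RL 262 [0.7865 0.0837 0.0346] [786.2  82.6]
RR 213 [ 0.794  -0.1679  0.0343] [ 794.3 -167.2]
row turn [-0.03 -0.03  1.19] shift [ 0.0438 -0.0011  0.1561] | pos [0.5341 0.075  0.1811] F [-0.1 -0.  -1.6] t 15.75 w 0.0217
```

View pics/w8.png

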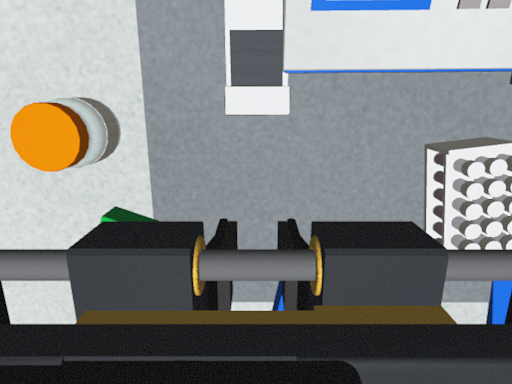

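The seventh wrist view shows the block (257,100) against the lug (257,58). Front faces are at 0.6150 and 0.6158, rear face at 0.5915, all lugs are at 34 mm, and the instrument is back at its starting position. Now the press check on the lug top with closed fingertips.

Emit:
drive_tool(
  deltas=[
    [0,0,0,0.04,-0.002,0,1],
    [0,0,0,0.08,-0.003,0,1],
    [0,0,0,0.104,-0.004,0.02,1],
    [0,0,0,0.104,-0.004,0.06,1],
    [0,0,0,0.104,-0.004,0.09,1],
    [0,0,0,0.104,-0.004,0.11,1],
    [0,0,0,0.104,-0.004,0.121,1],
    [0,0,0,0.104,-0.004,0.121,1],
    [0,0,0,0.104,-0.004,0.121,1],
  ],
)

```text
time: 16.65
ee_pos: [0.6379, 0.0814, 0.0607]
eef_rot: [1.0, 0.01, 0.0, -0.0]
ft_force: [0.5, 0.0, 0.6]
width: 0.0004
```

```bash
python3 plan.py .637 .079 .048 .02
```

```text
row turn [-0.02 -0.05  0.06] shift [-0.0009  0.0024  0.0127] | pos [0.6379 0.0814 0.0607] F [0.5 0.  0.6] t 16.65 w 0.0004
```

Emit:
drive_tool(
  deltas=[
    [0,0,0,-0.001,0.002,0.004,1],
    [0,0,0,-0.001,0.002,0.008,1],
    [0,0,0,-0.001,0.002,0.011,1],
    [0,0,0,-0.001,0.002,0.013,1],
    [0,0,0,-0.001,0.002,0.014,1],
    [0,0,0,-0.001,0.002,0.015,1],
  ],
)

```text
time: 17.25
ee_pos: [0.6364, 0.079, 0.0475]
eef_rot: [1.0, 0.01, 0.0, 0.001]
ft_force: [-13.3, -3.8, 30.3]
width: 0.0002
```

Emit:
drive_tool(
  deltas=[
    [0,0,0,-0.0015,0,-0.0005,1],
    [0,0,0,-0.0015,0,-0.0005,1],
    [0,0,0,-0.0015,0,-0.0005,1],
  ],
)

```text
time: 17.55
ee_pos: [0.6362, 0.0789, 0.0478]
eef_rot: [1.0, 0.01, 0.002, 0.0]
ft_force: [-2.1, -2.5, 13.9]
width: 0.0007
```

```bash
python3 plan.py .637 .079 .048 .02; python3 inst.py t9 2>/dev/null
```

```text
row turn [ 0.03 -0.21  0.04] shift [ 0.0008 -0.0001 -0.0002] | pos [0.6362 0.0789 0.0478] F [-2.1 -2.5 13.9] t 17.55 w 0.0007
FL 0 [nan nan nan] [0. 0.]
FR 253 [ 0.6428 -0.1672  0.0345] [ 644.2 -165.6]
RL 109 [0.7996 0.0841 0.0342] [793.   82.7]
RR 211 [ 0.7932 -0.1673  0.0343] [ 794.2 -166.9]
```

The lug gave only 0.3 mm between 30 N and 14 N, the lug heights are unchanged, and it doesn't rock. I'll lift off and move clear.

Emit:
drive_tool(
  deltas=[
    [0,0,0,0,0,-0.01,1],
    [0,0,0,0,0,-0.04,1],
    [0,0,0,0,0,-0.08,1],
    [0,0,0,-0.02,0,-0.12,1],
    [0,0,0,-0.06,0,-0.15,1],
    [0,0,0,-0.1,0,-0.17,1],
    [0,0,0,-0.11,0,-0.17,1],
    [0,0,0,-0.11,0,-0.17,1],
    [0,0,0,-0.11,0,-0.17,1],
  ],
)

```text
time: 18.5
ee_pos: [0.5252, 0.0762, 0.2151]
eef_rot: [1.0, 0.01, -0.0, 0.0]
ft_force: [-0.0, 1.2, -0.1]
width: 0.0001
```

```bash
python3 gap.py 2>/dev/null; python3 inst.py t10 2>/dev/null; python3 plan.py .6 .08 .2 .02
```

```text
0.062 lug x [0.6166 0.6588] block x [0.592 0.615]
0.07 lug x [0.6165 0.6586] block x [0.5918 0.6149]
0.078 lug x [0.6163 0.6585] block x [0.5917 0.6147]
0.086 lug x [0.6161 0.6583] block x [0.5915 0.6145]
0.094 lug x [0.6151 0.658 ] block x [0.5913 0.6144]
lug z 0.0357 (array([637.1,  76.5]), array([43.2, 42.8]), 1.4)
FL 15 [0.6522 0.0649 0.0344] [654.7  77.6]
FR 257 [ 0.6428 -0.1672  0.0341] [ 644.2 -166.2]
RL 263 [0.7866 0.0838 0.0344] [786.3  82.5]
RR 213 [ 0.7939 -0.1668  0.0342] [ 794.2 -167.2]
row turn [-0.04  0.07  0.04] shift [ 0.0748 -0.0019  0.0145] | pos [0.5253 0.0765 0.2146] F [-0.2  0.2 -0.5] t 18.6 w 0.0001
```

```bash
python3 -c "
from bench import *
print(close_job())"
```

```text
the job is handed in; nothing more can be done
None
```

The job is handed in: the shim is under the front left foot with its block against the lug. The instrument stands level and did not rock when pressed.

- **Lining up:** I nudged the white shim from its right side until it was square to the lug, then pushed its rear face under the foot with the fingertips.
- **Setback:** once the foot was on the shim's flat land, pushing dragged the instrument's left side along by about 20 mm. I pushed it back from behind the front left lug. The lug met the block and both slid back together. The instrument ended within about 2 mm of where it started.
- **Press check:** I pressed on the lug top with up to 30 N, with about 13 N of sideways drag at the peak. The height changed by only 0.3 mm as I eased off to 14 N. I then moved clear.
- **Last checks:** all four lugs read about 34 mm (±0.3 mm in the top camera). The shim's rear face is 45.5 mm in front of the lug centre, against the 46 mm expected at contact. Edge readings in the picture alone suggest a gap of about 1 mm, which is within camera accuracy. The tube rack, jar, beaker and look-alikes were not touched.
- **Pictures:** I viewed 11, one over the budget.

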